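# Close the last jack on the shoe last

### The arm

A 7-joint arm with a two-finger parallel gripper is mounted at the origin on the work surface. World frame = base frame: x ahead of the robot, y to its left, z up, the work surface at z = 0. Lengths are in m, angles in degrees, forces in N, time in s.
With the tool pointing down it reaches from about 0.425 to 0.875 m from the base axis. Payload 4.7 kg.
Tool frame: the origin (TCP) lies at the very end of the fingers, on their centre line; the grasp point (between the pads) lies behind it (env.pinch_z is the z of the grasp point in the tool frame, in m); z points along the fingers, y is the direction in which the jaws open and shut (so a half turn about z gives the same grasp; the last joint's range is limited). The gripper opens to 87 mm and grips with 3 to 60 N. Pads are 19 mm wide; open, the fingers measure 117 mm over their backs; the gripper's body (75 mm by 190 mm) begins 51 mm behind the grasp point.
Start: joints at [74.548, 18.392, -4.016, 83.108, 1.295, 78.541, -3.26], TCP at [0.182, -0.624, 0.192] pointing down, gripper open.
Joint ranges: [-163.93, 163.93], [-17.29, 119.83], [-79.2, 71.16], [3.27, 140.29], [-89.18, 269.18], [5.43, 117.66], [-154.24, 154.24]. Speed limits (degrees/s): [147.25, 147.25, 180, 180, 180, 180, 180].

### API

Orientations are given as [roll, pitch, yaw] about the fixed x, y, z axes, in that order (R = Rz(yaw) Ry(pitch) Rx(roll)).
In Python, from cell import readout, read_camera, env gives the robot as it stands. The module is installed in compiled form; this text tells all that it offers.
- The arm moves only by the tool servo_tool, never from a script. Its argument "plan" is a list that holds one entry, the list of rows, each a list of 5 numbers: the finger opening in m, from 0 to 0.087, then the shift along the tool's x, y, z in m, then the turn about the tool's z in rad. In form: [[[jaw, x, y, z, yaw], ...]]. A call has 1 to 12 rows; each row is the pose to reach, as a shift and turn from the pose measured when the call began, along the tool's axes at that moment; what a row does not reach only later rows make up. A row lasts 1/12 s, in which the tool goes at most 41.7 mm and 7.16 degrees, less where a joint would pass 70% of its speed; a pose out of reach is approached as far as the arm can. A call with a gripper value outside its range is refused whole. The fingers move at their own pace and stop on an object; "force" is the grip in N (left out, the last holds). Time passes only in rows, so rows that repeat a pose let the fingers close. It gives the time, the measured TCP pose, the force and the opening at its end, in the units of the state.
- readout.get_obs(): the state, without advancing time (a new reading comes with each control period).
- read_camera(name): name is "scene" or "top"; returns a dict with "image" (384x512x3 uint8, red, green, blue), "range_z" (384x512 float32, m along the optical axis (not along the pixel's ray), 0 where there is no reading), "mtx" (3x3 intrinsics, pixels), "camera_from_world" (4x4, takes a point from world to camera coordinates). Camera axes: x right, y up, looking along -z (the intrinsics and any distortion apply to the point x, -y, -z); pixel columns grow to the right and rows downward; lengths in m; the calibration is good to about 2 mm. A picture is of the moment at which its call begins.
- env.sign_off(): hands the job in, once; it reports no verdict.
The state is a dict: "time_s": time; "qpos": joint angles; "joint_velocities": joint speeds; "effort": joint torques, N m; "tool_pos": TCP position; "tool_rot": TCP orientation; "force": force on the tool from outside, world axes, zero at the start; "wrist_torque": the same for the moment, N m; "grip_width": finger opening in m.
Only numpy, scipy, OpenCV 4.12 (cv2) and the standard library are available. Lean on these libraries where they do the work, as an engineer would, in place of code of your own. Each camera call takes 0.05 s, during which the arm holds its last target. There are 200 camera calls.

### The job

A shoe last lies loose in the jack on the bench. Press the sprung catch on the jack's tube and slide the heel stop up to the last until it sits in the closest hole that the last allows, holding the last snugly between the two stops, with the catch popped fully up in that hole. Work gently, without forcing anything; leave the last lying on the board there and do not disturb the spare last or the other things on the bench.

Things in the scene. Friction and masses are not known exactly. Their poses are not given: they have to be found in the camera images.
- jack: Last jack: plywood board 560 x 230 x 18 mm screwed to the bench. Frame: on its underside; x along the inlaid metal track towards the toe stop, y sideways, z up. Board: x -100..460, y -167..63 mm. Its steelwork (tube with heel stop, and toe stop) is clamped in the track (y 0). One last lies in line with it, the other, the spare, beside it near y -115 mm.
- tube_place (a point): Roughly where the first hole of the jack's tube is: x 0, y 0, z 48 mm (top of the tube) in the jack's frame, axes as the jack's. The steelwork, as one set, was clamped up to 14 mm forward or back (x) of its rough places, true in y and z: look or feel for it. Fixed outer tube: 34 mm wide, 30 high, from 40 mm behind its first hole to 85 ahead.
- toe_place (a point): Roughly where the bottom of the toe stop's cork V is: x 409, y 0, z 42 mm in the jack's frame, truly up to 14 mm forward or back, together with the tube (always 409 mm ahead of the first hole). The toe stop is fixed, 64 mm wide, top 66 mm above the bench side of the board.
- heel_stop (a joint): Slide (m) of the heel stop, the inner tube with an upright plate and a cork V pad facing the last. 0 = fully open, catch in the first hole (every start); grows towards the last. Holes at 0, 0.020, 0.040, 0.060, 0.8 mm play each way. Locked while the catch is up; else 3 to 5 N slide it, 2 to 5 N more pushing the last. Plate: 60 mm wide, rear face 96 mm ahead of the catch, top at jack z 76 mm.
- catch (a joint): Press (m) of the sprung catch; 0 = fully up, locked in a hole; 0.0065 = right down; 4 N to start, 7 N at the bottom. Over 4 mm down it can leave a hole; between holes the tube's wall keeps it 4 mm down; over a hole it springs up unless held. Slippery black thumb piece, middle over the hole: 36 mm long (x), 20 wide, face at jack z 57 mm when up, underside 54; a ridge 4 mm thick, 8 high at each end to push on.
- last_long: Longer blue shoe last, 270 mm long, 86 wide, 97 high, 0.3 to 0.6 kg, loose on its sole. Origin: toe tip, on the sole's plane; x out of the toe, z up; heel's back at x -270 mm. Either last may be the one in the jack, its toe 2 to 20 mm short of the toe stop. This one is held snugly (3 mm to spare) with the heel stop in the second hole (0.020).
- last_short: Shorter blue shoe last, same shape, 250 mm long (heel's back at x -250 mm); origin and axes as the longer one. Held snugly (3 mm to spare) with the heel stop in the third hole (0.040).
- cement_tin: Bystander: round tin, 84 mm diameter, 95 mm high, standing; origin at the centre of its underside.
- tape_roll: Bystander: roll of tape, 96 mm outside diameter, 24 mm high, lying flat; origin at the centre of its underside.
- hammer: Bystander: hammer, 240 mm long, lying along its own x; origin at its underside.

How it is judged (in metres and radians):
At the end, for the whole second after the job is handed in: Catch popped up (within 1.2 mm), heel stop in the second hole if the longer last is in the jack, in the third if the shorter is (within 1.8 mm); that last lies flat and still between the stops, within 20 mm sideways and 6 degrees of the line, its toe beyond x 384 mm on the jack (((y of last_long in the frame of jack between -0.02 and 0.02 m and x of last_long in the frame of jack above 0.384 m and z of last_long in the frame of jack below 0.024 m and angle between last_long's own z axis and vertical below 0.08 rad and angle between the x axis of last_long and the x axis of jack, either way round below 0.1 rad and linear speed of last_long below 0.02 m/s and value of joint heel_stop between 0.0182 and 0.0218 m) or (y of last_short in the frame of jack between -0.02 and 0.02 m and x of last_short in the frame of jack above 0.384 m and z of last_short in the frame of jack below 0.024 m and angle between last_short's own z axis and vertical below 0.08 rad and angle between the x axis of last_short and the x axis of jack, either way round below 0.1 rad and linear speed of last_short below 0.02 m/s and value of joint heel_stop between 0.0382 and 0.0418 m)) and value of joint catch below 0.0012 m); the robot touches nothing.
It fails at once if the fingers press on something with more than 30 N (contact force between the fingers and anything else above 30 N).
It fails at once if the spare last is shifted by more than 20 mm ((y of last_long in the frame of jack below -0.05 m and distance of last_long from where it was at the start of the episode above 0.02 m) or (y of last_short in the frame of jack below -0.05 m and distance of last_short from where it was at the start of the episode above 0.02 m)).
It fails at once if the tin, the tape roll or the hammer is shifted by more than 20 mm (distance of any of cement_tin, tape_roll, hammer from where it was at the start of the episode above 0.02 m).
It also fails if it takes over 58 s, if anything falls off the work surface, if the arm or the gripper's body presses on something with over 40 N, if the wrist force passes 120 N, or if a joint passes its speed limit or range.

## Working session

There is one attempt and no reset: what is moved stays moved. The work goes in short steps, Python scripts to look and compute and a tool call to move; the robot and the scene stay as the last step left them, time stands still between calls to the robot, and variables do not carry over. Pictures are saved under pics/ and viewed, about 8 in all and at most 12, crops included, and the job is handed in when it is done.

Besides the shell and the picture viewer there is one more tool, called as name(argument=value, ...) on one line, values as JSON. servo_tool: Moves the arm, as the interface text tells. Its arguments: {"type":"object","properties":{"plan":{"type":"array"},"force":{"type":"number"}},"required":["plan"]}

```bash
mkdir -p pics; cat > h.py <<'E'
import numpy as np,cv2
from cell import readout,read_camera,env
def pts(c):
    K=c["mtx"];z=c["range_z"];v,u=np.mgrid[0:z.shape[0],0:z.shape[1]]
    p=np.stack([(u-K[0,2])/K[0,0]*z,-(v-K[1,2])/K[1,1]*z,-z,np.ones_like(z)],-1)
    w=p@np.linalg.inv(c["camera_from_world"]).T
    w[z==0]=np.nan
    return w[...,:3]
E
python3 - <<'E'
from h import *
print(readout.get_obs(), env.pinch_z)
for n in("scene","top"):
    c=read_camera(n);np.savez(n+"0.npz",**c);cv2.imwrite(f"pics/{n}0.png",cv2.resize(c["image"][...,::-1],(800,600)))
    print(n,c["mtx"].round(1).tolist(),np.linalg.inv(c["camera_from_world"]).round(3).tolist())
E
```

```text
{'time_s': 0.0, 'qpos': array([74.54584247, 18.43877099, -4.01535136, 83.17408834,  1.29598938,
       78.54040936, -3.25842721]), 'joint_velocities': array([ 0.02639403,  0.027968  , -0.03080629, -0.0251559 , -0.04807109,
        0.02244031,  0.0651955 ]), 'effort': array([ 9.90130320e-05, -4.91294324e+01, -4.03678771e-01, -3.12527704e+01,
       -6.37904811e-02,  4.37673542e-02,  1.56716665e-04]), 'tool_pos': array([ 0.18179119, -0.62343378,  0.19117194]), 'tool_rot': array([-1.79892027e+02,  6.72503092e-03,  1.62654948e+01]), 'force': array([0.25157421, 0.5657477 , 0.51721088]), 'wrist_torque': array([-0.03718564,  0.0114085 , -0.00480677]), 'grip_width': 0.08692516096943552} -0.0187
scene [[433.6, 0.0, 257.4], [0.0, 433.6, 187.9], [0.0, 0.0, 1.0]] [[0.383, -0.553, 0.74, 1.407], [0.924, 0.224, -0.311, -0.339], [0.006, 0.802, 0.597, 0.777], [0.0, 0.0, 0.0, 1.0]]
top [[378.7, 0.0, 258.3], [0.0, 378.7, 186.2], [0.0, 0.0, 1.0]] [[0.088, 0.97, -0.227, 0.273], [-0.996, 0.086, -0.019, 0.026], [0.001, 0.228, 0.974, 1.198], [0.0, 0.0, 0.0, 1.0]]
```

View pics/top0.png

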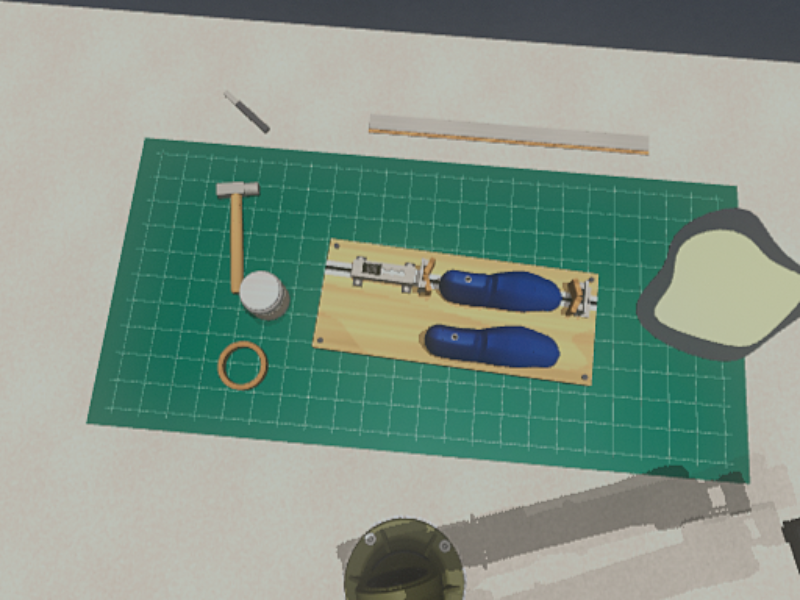

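View pics/scene0.png

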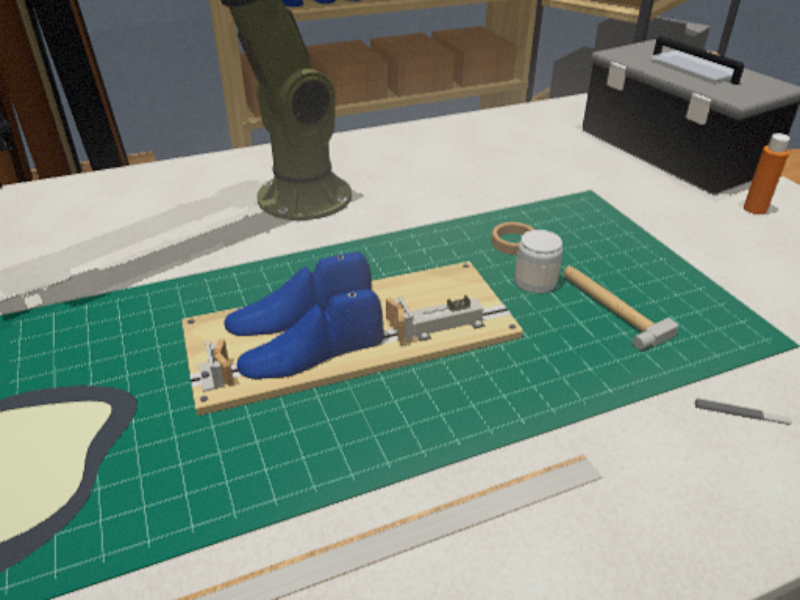

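```bash
cat > m.py <<'E'
from h import *
T=dict(np.load("top0.npz"));S=dict(np.load("scene0.npz"))
def fit():
    P=pts(T);hsv=cv2.cvtColor(T["image"],cv2.COLOR_RGB2HSV)
    print(hsv[210,215:225].tolist()[:2])
    m=(hsv[...,0]>8)&(hsv[...,0]<30)&(hsv[...,1]>60)&(abs(P[...,2]-.018)<.008)
    n,l,st,_=cv2.connectedComponentsWithStats(m.astype(np.uint8));k=1+st[1:,4].argmax()
    q=P[l==k];r=cv2.minAreaRect((q[:,:2]*1000).astype(np.float32));print(r,np.median(q[:,2]))
    b=cv2.boxPoints(r)/1000; return b
b=fit();print(b.round(4).tolist())
# corner of -x end (larger world y)
c=b.mean(0);e=[(b[1]-b[0]),(b[2]-b[1])];ex=max(e,key=np.linalg.norm);ex/=np.linalg.norm(ex);ex*=-np.sign(ex[1]);ey=np.array([-ex[1],ex[0]])
o=c-ex*.18+ey*.052
R=np.array([[*ex,0],[*ey,0],[0,0,1]]);t=np.array([*o,0]);np.savez("jack.npz",R=R,t=t)
print("origin",o,"yaw",np.degrees(np.arctan2(ex[1],ex[0])))
for nm,C in(("top",T),("scene",S)):
    J=(pts(C)-t)@R.T;x,y,z=np.moveaxis(J,-1,0);h=cv2.cvtColor(C["image"],cv2.COLOR_RGB2HSV);g=C["image"].max(-1)
    blue=(h[...,0]>105)&(h[...,0]<130)&(h[...,1]>120)&(z>.022)
    for a,bb in((-.06,.06),(-.17,-.06)):
        q=J[blue&(y>a)&(y<bb)&(x>-.1)&(x<.46)];print(nm,"last",q.min(0).round(4),q.max(0).round(4),len(q),"low x",q[q[:,2]<.06][:,0].max())
    on=(abs(y)<.035)&(x>-.09)&(x<.46)
    k=on&(g<75)&(z>.04)&(z<.075)&(x<.06)&(abs(y)<.02); q=J[k];print("dark catch",len(q),q.min(0).round(4),q.max(0).round(4),q.mean(0).round(4))
    q=J[on&(z>.044)&(z<.051)&(x<.1)&(abs(y)<.014)];print("tube top",len(q),np.percentile(q[:,0],[0,2,98,100]).round(4))
    q=J[on&(z>.068)&(z<.08)&(x>.06)&(x<.14)&~blue];print("plate top",len(q),np.percentile(q[:,0],[0,5,50,95,100]).round(4),np.percentile(q[:,1],[2,98]))
    q=J[on&(z>.058)&(z<.07)&(x>.38)&~blue];print("toe top",len(q),np.percentile(q[:,0],[0,5,50,95,100]).round(4),np.percentile(q[:,1],[2,98]))
# orthophoto from scene (fixed z=0.05 plane) at 2px/mm
def ortho(C,x0,x1,y0,y1,z,s):
    xs=np.arange(x0,x1,s);ys=np.arange(y1,y0,-s);X,Y=np.meshgrid(xs,ys);W=np.stack([X,Y,0*X+z],-1)@R+t
    c=W@C["camera_from_world"][:3,:3].T+C["camera_from_world"][:3,3];K=C["mtx"]
    u=K[0,0]*c[...,0]/-c[...,2]+K[0,2];v=K[1,1]*-c[...,1]/-c[...,2]+K[1,2]
    return cv2.remap(C["image"],u.astype(np.float32),v.astype(np.float32),cv2.INTER_CUBIC)[...,::-1]
A=np.vstack([ortho(C,-.08,.12,-.04,.04,.057,.00025) for C in(T,S)])
for i in range(0,800,80):cv2.line(A,(i,0),(i,8),(0,0,255),1)
cv2.imwrite("pics/ortho.png",A[:600])
E
python3 m.py
```

```text
[[23, 93, 187], [23, 92, 186]]
((479.7948303222656, -60.119293212890625), (559.5308837890625, 152.97314453125), 87.19879150390625) 0.02030046239260319
[[0.3896999955177307, -0.3357999920845032], [0.5425000190734863, -0.3433000147342682], [0.5698999762535095, 0.21559999883174896], [0.4171000123023987, 0.22300000488758087]]
origin [0.5405295  0.11712436] yaw -92.8012
top last [ 0.1445 -0.0598  0.0294] [0.3834 0.0596 0.1208] 1308 low x 0.38337355783233457
top last [ 0.1343 -0.1159  0.0306] [ 0.3863 -0.06    0.1209] 1172 low x 0.38633028155218646Traceback (most recent call last):
  File "m.py", line 22, in <module>
    k=on&(g<75)&(z>.04)&(z<.075)&(x<.06)&(abs(y)<.02); q=J[k];print("dark catch",len(q),q.min(0).round(4),q.max(0).round(4),q.mean(0).round(4))
                                                                                        ~~~~~^^^
    return umr_minimum(a, axis, None, out, keepdims, initial, where)
ValueError: zero-size array to reduction operation minimum which has no identity
```

```bash
sed -i 's/^    n,l,st/    m=cv2.morphologyEx(m.astype(np.uint8),cv2.MORPH_CLOSE,np.ones((25,25)))>0;m\&=abs(P[...,2]-.018)<.008\n    n,l,st/' m.py; sed -i 's/;print("dark catch",len(q),/;len(q) and print("dark catch",len(q),/' m.py; python3 m.py
```

```text
[[23, 93, 187], [23, 92, 186]]
((518.9447021484375, -61.982940673828125), (559.6260986328125, 231.25633239746094), 87.24048614501953) 0.020314438025947013
[[0.38999998569488525, -0.3359000086784363], [0.6209999918937683, -0.34700000286102295], [0.6478999853134155, 0.211899995803833], [0.41690000891685486, 0.22310000658035278]]
origin [0.5795503  0.11530486] yaw -92.759514
top last [ 0.1446 -0.0432  0.0294] [0.3835 0.0401 0.1208] 1182 low x 0.3834597936885273
top last [ 0.1343 -0.1552  0.0306] [ 0.3863 -0.0727  0.1209] 1392 low x 0.38633380117178345
dark catch 51 [-0.0269 -0.018   0.0401] [0.0589 0.0082 0.0705] [ 0.0016 -0.0043  0.057 ]
tube top 186 [-0.0408 -0.0394  0.0928  0.0942]
plate top 128 [0.095  0.0963 0.1079 0.1192 0.139 ] [-0.0322337   0.03018063]
toe top 152 [0.3966 0.4    0.4127 0.4262 0.4271] [-0.03283505  0.02981838]
scene last [ 0.1509 -0.0227  0.0229] [0.3878 0.0477 0.1225] 2369 low x 0.38781053897190176
scene last [ 0.1378 -0.131   0.0228] [ 0.3918 -0.0644  0.1224] 1968 low x 0.39181206294661997
dark catch 31 [-0.0146 -0.0093  0.0491] [0.0197 0.0117 0.0706] [0.0029 0.0033 0.0621]
tube top 55 [-0.0398 -0.0336  0.0903  0.0907]
plate top 136 [0.0967 0.0983 0.1116 0.1215 0.1237] [-0.03091765  0.03412607]
toe top 173 [0.3989 0.401  0.4124 0.4272 0.4288] [-0.03048375  0.03387072]
```

View pics/ortho.png

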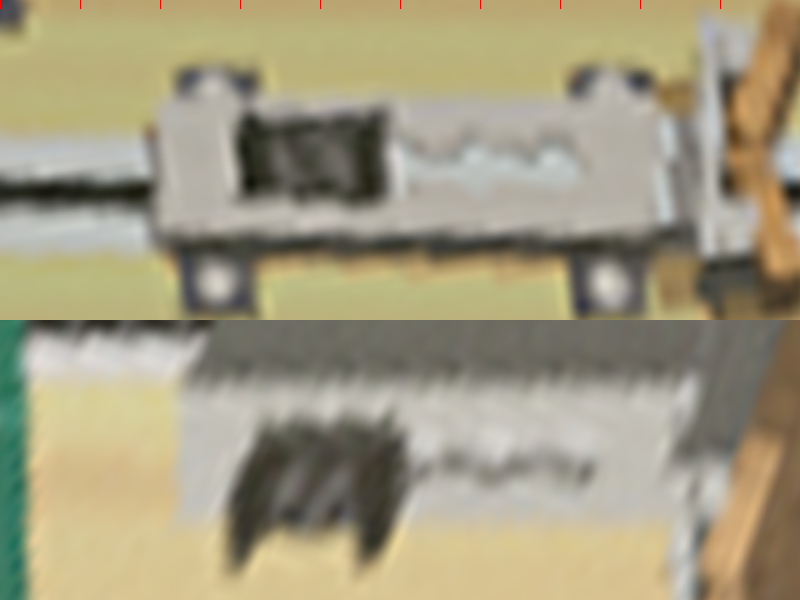

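servo_tool(plan=[[[0.0,0.0245,-0.025,0,-0.05],[0.0,0.049,-0.05,0,-0.1],[0.0,0.0735,-0.075,0,-0.15],[0.0,0.098,-0.1,0,-0.2],[0.0,0.1225,-0.125,0,-0.25],[0.0,0.147,-0.15,0,-0.31],[0.0,0.1715,-0.175,0,-0.36],[0.0,0.196,-0.2,0,-0.41],[0.0,0.2205,-0.225,0,-0.46],[0.0,0.245,-0.25,0,-0.52],[0.0,0.27,-0.275,0,-0.57],[0.0,0.294,-0.299,0,-0.62]]], force=20)

```text
time_s: 1.1
tool_pos: [0.3807, -0.2522, 0.1915]
tool_rot: [-179.9, -0.0, 51.9]
force: [0.1, -0.5, 0.2]
grip_width: 0.0149
```

```bash
cat > d.py <<'E'
from h import *
from scipy.spatial.transform import Rotation as Ro
import sys
j=np.load("jack.npz");R,t=j["R"],j["t"]
o=readout.get_obs();p=np.array(o["tool_pos"]);Q=Ro.from_euler("xyz",o["tool_rot"],degrees=True).as_matrix()
print("t",o["time_s"],"jack pos mm",((p-t)@R.T*1000).round(2),"rot",np.round(o["tool_rot"],2),"F jack",(R@o["force"]).round(2),"w",round(o["grip_width"],4))
if len(sys.argv)>3:
    g=np.array([float(a)/1000 for a in sys.argv[1:4]])@R+t
    yaw=np.degrees(np.arctan2(R[0,1],R[0,0]))+180
    print("tool shift mm",(Q.T@(g-p)*1000).round(1),"turn",round(-np.radians((yaw-o["tool_rot"][2]+180)%360-180),4))
E
python3 d.py 0 0 190
```

```text
t 1.1 jack pos mm [ 376.63 -180.97  191.51] rot [-1.799e+02 -4.000e-02  5.194e+01] F jack [0.46 0.1  0.16] w 0.0149
tool shift mm [411.9 -70.    1.9] turn -0.6161
```

servo_tool(plan=[[[0.0,0.035,-0.006,0,-0.05],[0.0,0.07,-0.012,0,-0.1],[0.0,0.105,-0.018,0,-0.16],[0.0,0.14,-0.024,0,-0.21],[0.0,0.175,-0.03,0,-0.27],[0.0,0.21,-0.036,0,-0.33],[0.0,0.25,-0.042,0,-0.39],[0.0,0.288,-0.049,0,-0.45],[0.0,0.325,-0.055,0,-0.51],[0.0,0.36,-0.061,0,-0.57],[0.0,0.39,-0.066,0,-0.616],[0.0,0.412,-0.07,0,-0.616]]])

```text
time_s: 2.1
tool_pos: [0.5799, 0.1187, 0.1914]
tool_rot: [-179.9, -0.2, 87.5]
force: [-0.9, 0.2, 0.4]
grip_width: 0.0007
```

```bash
python3 d.py -2 0 95
```

```text
t 2.1 jack pos mm [-3.3600e+00  1.8000e-01  1.9143e+02] rot [-179.9    -0.19   87.49] F jack [-0.17 -0.86  0.4 ] w 0.0007
tool shift mm [-1.7 -0.  96.4] turn 0.0043
```

servo_tool(plan=[[[0.0,-0.003,0,0.02,0.004],[0.0,-0.003,0,0.045,0.004],[0.0,-0.003,0,0.07,0.004],[0.0,-0.003,0,0.09,0.004],[0.0,-0.003,0,0.105,0.004],[0.0,-0.003,0,0.113,0.004],[0.0,-0.003,0,0.114,0.004],[0.0,-0.003,0,0.114,0.004]]])

```text
time_s: 2.77
tool_pos: [0.5794, 0.116, 0.0773]
tool_rot: [-179.9, -0.2, 87.3]
force: [-0.3, 0.2, 0.7]
grip_width: 0.0007
```

```bash
python3 d.py 0 0 60; python3 - <<'E'
from h import *
c=read_camera("scene");cv2.imwrite("pics/s1.png",cv2.resize(c["image"][160:235,225:335,::-1],None,fx=7,fy=7,interpolation=cv2.INTER_CUBIC))
E
```

```text
t 2.7667 jack pos mm [-0.7  -0.15 77.32] rot [-179.87   -0.19   87.26] F jack [-0.17 -0.35  0.68] w 0.0007
tool shift mm [-0.8  0.2 17.3] turn 0.0003
```

View pics/s1.png

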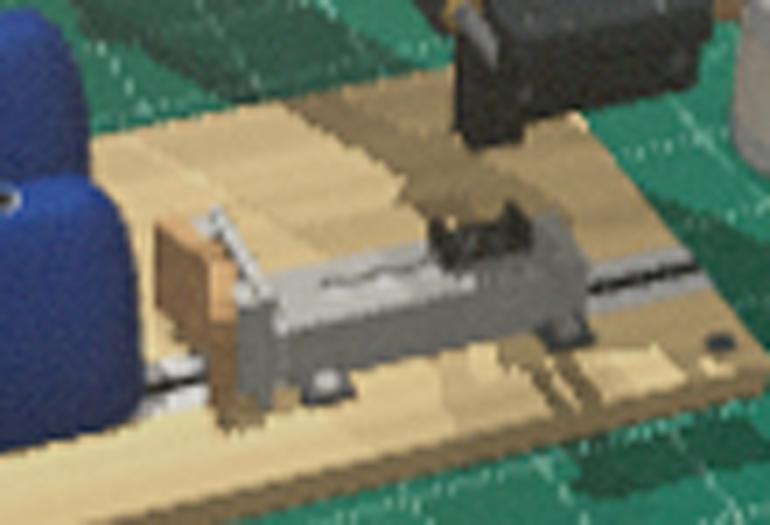

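```bash
python3 - <<'E'
from h import *
j=np.load("jack.npz");R,t=j["R"],j["t"];c=np.load("scene0.npz");K=c["mtx"];M=c["camera_from_world"]
def pr(w):
    q=M[:3,:3]@w+M[:3,3];u=K[0,0]*q[0]/-q[2]+K[0,2];v=K[1,1]*q[1]/q[2]+K[1,2];return ((u-225)*7).round(),((v-160)*7).round()
print("tcp",pr(np.array(readout.get_obs()["tool_pos"])))
for a in[(0,0,.057),(0,0,.048),(.018,0,.065),(-.018,0,.065),(-.0007,0,.077),(-.0007,-.04,.077)]:print(a,pr(np.array(a)@R+t))
P=pts(read_camera("scene"));J=(P-t)@R.T
for v,u in[(178,294),(176,294),(174,296),(172,310),(165,318)]:print(v,u,(J[v,u]*1000).round(1))
E
```

```text
tcp (np.float64(485.0), np.float64(199.0))
(0, 0, 0.057) (np.float64(479.0), np.float64(242.0))
(0, 0, 0.048) (np.float64(478.0), np.float64(260.0))
(0.018, 0, 0.065) (np.float64(437.0), np.float64(235.0))
(-0.018, 0, 0.065) (np.float64(523.0), np.float64(216.0))
(-0.0007, 0, 0.077) (np.float64(484.0), np.float64(200.0))
(-0.0007, -0.04, 0.077) (np.float64(443.0), np.float64(143.0))
178 294 [  6.2   9.1 119.9]
176 294 [  6.    7.9 125.4]
174 296 [ 37.5  82.8 188.3]
172 310 [  3.9  89.1 190.5]
165 318 [-13.   93.8 209.8]
```

```bash
python3 - <<'E'
from h import *
for i in range(2): c=read_camera("scene")
T=read_camera("top")
a=cv2.resize(c["image"][130:240,225:335,::-1],(550,550),interpolation=cv2.INTER_CUBIC)
cv2.imwrite("pics/s2.png",a)
j=np.load("jack.npz")
for C in(c,T):
    J=(pts(C)-j["t"])@j["R"].T;m=(abs(J[...,0])<.03)&(abs(J[...,1])<.03)&(J[...,2]>.06)&(J[...,2]<.2);q=J[m]*1000
    print(len(q));h=np.histogram(q[:,2],bins=range(60,201,10));print(h[0]);lo=q[np.argsort(q[:,2])[:400:25]];print(lo.round(0).tolist())
E
python3 d.py
```

```text
175
[64 11  0  0  2 25 21 18 18 13  1  0  0  2]
[[6.0, -10.0, 60.0], [-3.0, 10.0, 62.0], [-10.0, 1.0, 64.0], [-1.0, 6.0, 110.0], [1.0, 10.0, 119.0], [11.0, 6.0, 132.0], [10.0, 13.0, 146.0]]
0
[0 0 0 0 0 0 0 0 0 0 0 0 0 0]
[]
t 3.0167 jack pos mm [-0.91  0.75 78.55] rot [179.99  -0.2   87.25] F jack [-1.31  0.34 -0.55] w 0.0006
```

View pics/s2.png

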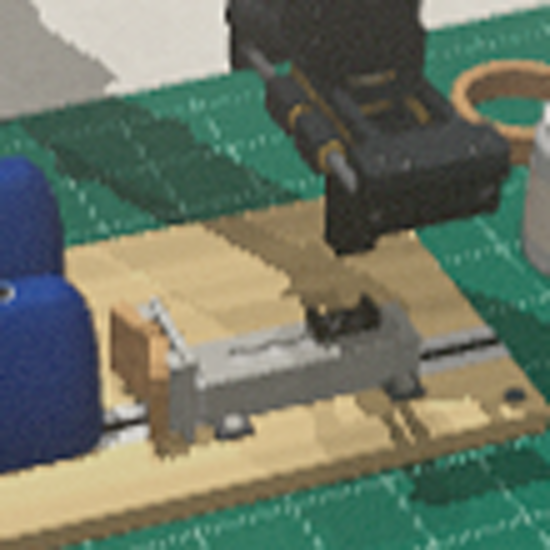

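servo_tool(plan=[[[0.0,-0.001,0,0.003,0],[0.0,-0.001,0,0.006,0],[0.0,-0.001,0,0.009,0],[0.0,-0.001,0,0.012,0],[0.0,-0.001,0,0.014,0],[0.0,-0.001,0,0.016,0],[0.0,-0.001,0,0.018,0],[0.0,-0.001,0,0.018,0]]])

```text
time_s: 3.68
tool_pos: [0.58, 0.1152, 0.06]
tool_rot: [-180.0, -0.2, 87.3]
force: [-0.0, -1.2, -0.2]
grip_width: 0.0003
```

```bash
python3 d.py; python3 - <<'E'
from h import *
c=read_camera("scene")
cv2.imwrite("pics/s3.png",cv2.resize(c["image"][150:230,255:335,::-1],(560,560),interpolation=cv2.INTER_CUBIC))
E
python3 d.py
```

```text
t 3.6833 jack pos mm [6.000e-02 4.500e-01 6.003e+01] rot [-179.97   -0.19   87.26] F jack [ 1.23  0.01 -0.23] w 0.0003
t 3.7333 jack pos mm [2.000e-02 5.800e-01 6.028e+01] rot [-179.98   -0.2    87.26] F jack [0.84 0.56 0.24] w 0.0004
```

View pics/s3.png

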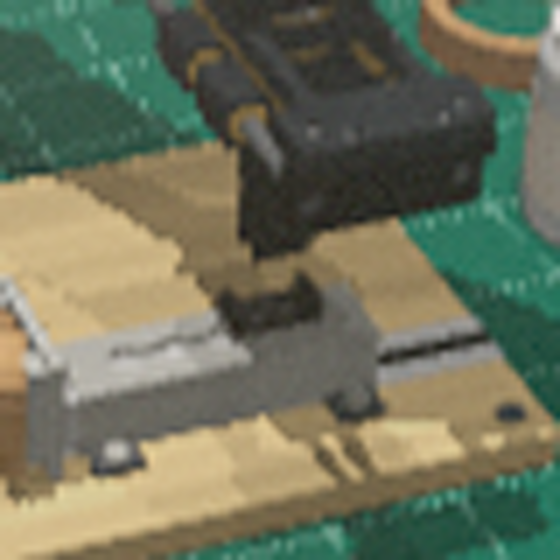

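servo_tool(plan=[[[0.0,0,-0.0005,0.001,0],[0.0,0,-0.0005,0.002,0],[0.0,0,-0.0005,0.003,0],[0.0,0,-0.0005,0.004,0],[0.0,0,-0.0005,0.005,0],[0.0,0,-0.0005,0.006,0],[0.0,0,-0.0005,0.006,0],[0.0,0,-0.0005,0.006,0]]])

```text
time_s: 4.4
tool_pos: [0.5796, 0.1153, 0.0542]
tool_rot: [-180.0, -0.2, 87.3]
force: [0.1, 0.5, -0.6]
grip_width: 0.0004
```

```bash
python3 d.py 0 0 50
```

```text
t 4.4 jack pos mm [4.000e-02 5.000e-02 5.421e+01] rot [-179.98   -0.19   87.26] F jack [-0.55  0.11 -0.63] w 0.0004
tool shift mm [ 0.  -0.   4.2] turn 0.0003
```

servo_tool(plan=[[[0.0,0,0,0.001,0],[0.0,0,0,0.002,0],[0.0,0,0,0.003,0],[0.0,0,0,0.004,0],[0.0,0,0,0.005,0],[0.0,0,0,0.005,0]]])

```text
time_s: 4.9
tool_pos: [0.5794, 0.1153, 0.0489]
tool_rot: [-180.0, -0.2, 87.3]
force: [-0.2, -0.2, 0.7]
grip_width: 0.0006
```

```bash
python3 d.py 0 0 50;  python3 - <<'E'
from h import *
c=read_camera("scene");j=np.load("jack.npz");J=(pts(c)-j["t"])@j["R"].T*1000
for u in (291,294,297):
  for v in range(178,204,2): print(u,v,J[v,u].round(0).tolist(),c["image"][v,u].tolist())
E
```

```text
t 4.9 jack pos mm [ 0.06 -0.13 48.93] rot [-179.95   -0.19   87.26] F jack [ 0.2  -0.2   0.67] w 0.0006
tool shift mm [ 0.1  0.1 -1.1] turn 0.0003
291 178 [12.0, 3.0, 117.0] [50, 44, 39]
291 180 [13.0, 5.0, 112.0] [44, 45, 36]
291 182 [12.0, 5.0, 106.0] [49, 47, 35]
291 184 [11.0, 4.0, 98.0] [49, 45, 42]
291 186 [14.0, 11.0, 97.0] [44, 40, 37]
291 188 [13.0, 8.0, 88.0] [46, 43, 35]
291 190 [-23.0, -65.0, 21.0] [80, 68, 49]
291 192 [4.0, -7.0, 62.0] [75, 66, 57]
291 194 [9.0, 3.0, 64.0] [57, 53, 45]
291 196 [10.0, 7.0, 60.0] [59, 57, 50]
291 198 [10.0, 8.0, 54.0] [89, 87, 79]
291 200 [14.0, 16.0, 53.0] [96, 92, 86]
291 202 [15.0, 18.0, 49.0] [103, 101, 92]
294 178 [33.0, 65.0, 163.0] [87, 86, 82]
294 180 [7.0, 11.0, 115.0] [43, 44, 30]
294 182 [7.0, 12.0, 109.0] [47, 48, 41]
294 184 [4.0, 8.0, 99.0] [45, 45, 37]
294 186 [4.0, 9.0, 93.0] [46, 43, 39]
294 188 [3.0, 6.0, 84.0] [45, 43, 39]
294 190 [-31.0, -62.0, 21.0] [126, 109, 80]
294 192 [-4.0, -5.0, 61.0] [49, 51, 41]
294 194 [-0.0, 3.0, 61.0] [53, 42, 37]
294 196 [2.0, 8.0, 59.0] [53, 51, 42]
294 198 [2.0, 9.0, 52.0] [101, 96, 90]
294 200 [5.0, 16.0, 51.0] [103, 99, 89]
294 202 [6.0, 18.0, 46.0] [102, 103, 94]
297 178 [40.0, 95.0, 185.0] [43, 45, 39]
297 180 [38.0, 91.0, 176.0] [40, 39, 34]
297 182 [36.0, 88.0, 168.0] [51, 48, 38]
297 184 [34.0, 84.0, 159.0] [47, 43, 41]
297 186 [35.0, 88.0, 156.0] [41, 42, 31]
297 188 [-6.0, 7.0, 83.0] [48, 46, 42]
297 190 [-13.0, -6.0, 65.0] [57, 56, 42]
297 192 [-9.0, 3.0, 66.0] [48, 47, 39]
297 194 [-6.0, 9.0, 64.0] [53, 50, 43]
297 196 [-10.0, 3.0, 52.0] [77, 74, 69]
297 198 [-6.0, 12.0, 52.0] [99, 96, 89]
297 200 [-5.0, 15.0, 48.0] [100, 98, 90]
297 202 [-5.0, 15.0, 41.0] [99, 99, 93]
```

```bash
python3 - <<'E'
from h import *
j=np.load("jack.npz");R,t=j["R"],j["t"];c=read_camera("scene");K=c["mtx"];M=c["camera_from_world"]
J=(pts(c)-t)@R.T*1000
for v in(183,186): print(v,[(u,c["image"][v,u].max(),*J[v,u].round(0).astype(int)) for u in range(282,304)])
def pr(w):
    q=M[:3,:3]@(np.array(w)@R+t)+M[:3,3];return (K[0,0]*q[0]/-q[2]+K[0,2]).round(1),(K[1,1]*q[1]/q[2]+K[1,2]).round(1)
for z in(.081,.095):
  for x in(-.0095,.0095):
    for y in(-.015,.015):print(x,y,z,pr((x,y,z)))
print(c["image"][:, :].shape)
E
```

```text
183 [(282, np.uint8(133), np.int64(-11), np.int64(-105), np.int64(21)), (283, np.uint8(131), np.int64(-13), np.int64(-103), np.int64(22)), (284, np.uint8(135), np.int64(-14), np.int64(-97), np.int64(26)), (285, np.uint8(132), np.int64(-18), np.int64(-99), np.int64(24)), (286, np.uint8(131), np.int64(-21), np.int64(-98), np.int64(24)), (287, np.uint8(130), np.int64(-25), np.int64(-100), np.int64(22)), (288, np.uint8(129), np.int64(-27), np.int64(-97), np.int64(23)), (289, np.uint8(40), np.int64(12), np.int64(-7), np.int64(94)), (290, np.uint8(51), np.int64(11), np.int64(-3), np.int64(96)), (291, np.uint8(52), np.int64(14), np.int64(8), np.int64(105)), (292, np.uint8(46), np.int64(12), np.int64(12), np.int64(107)), (293, np.uint8(53), np.int64(8), np.int64(10), np.int64(105)), (294, np.uint8(47), np.int64(6), np.int64(11), np.int64(105)), (295, np.uint8(45), np.int64(39), np.int64(84), np.int64(163)), (296, np.uint8(41), np.int64(38), np.int64(88), np.int64(165)), (297, np.uint8(51), np.int64(35), np.int64(87), np.int64(164)), (298, np.uint8(73), np.int64(31), np.int64(85), np.int64(16
[... 1526 characters left out ...]
5), np.int64(151)), (301, np.uint8(78), np.int64(23), np.int64(86), np.int64(152)), (302, np.uint8(89), np.int64(-61), np.int64(-72), np.int64(21)), (303, np.uint8(136), np.int64(-64), np.int64(-72), np.int64(20))]
-0.0095 -0.015 0.081 (np.float64(294.9), np.float64(183.7))
-0.0095 0.015 0.081 (np.float64(299.4), np.float64(189.9))
0.0095 -0.015 0.081 (np.float64(288.5), np.float64(185.1))
0.0095 0.015 0.081 (np.float64(292.9), np.float64(191.4))
-0.0095 -0.015 0.095 (np.float64(295.2), np.float64(179.5))
-0.0095 0.015 0.095 (np.float64(299.8), np.float64(185.7))
0.0095 -0.015 0.095 (np.float64(288.8), np.float64(180.9))
0.0095 0.015 0.095 (np.float64(293.2), np.float64(187.1))
(384, 512, 3)
```

servo_tool(plan=[[[0.0,0,0,0.0015,0],[0.0,0,0,0.003,0],[0.0,0,0,0.0045,0],[0.0,0,0,0.006,0],[0.0,0,0,0.0075,0],[0.0,0,0,0.009,0],[0.0,0,0,0.0105,0],[0.0,0,0,0.012,0],[0.0,0,0,0.013,0],[0.0,0,0,0.014,0],[0.0,0,0,0.014,0]]])

```text
time_s: 5.92
tool_pos: [0.5794, 0.1153, 0.0349]
tool_rot: [-179.9, -0.2, 87.3]
force: [-0.2, -0.3, 1.0]
grip_width: 0.0
```

```bash
python3 d.py; python3 - <<'E'
from h import *
c=read_camera("scene")
cv2.imwrite("pics/s4.png",cv2.resize(c["image"][165:215,265:325,::-1],(720,600),interpolation=cv2.INTER_CUBIC))
E
```

```text
t 5.9167 jack pos mm [ 2.000e-02 -1.900e-01  3.488e+01] rot [-179.95   -0.19   87.26] F jack [ 0.33 -0.15  1.03] w 0.0
```

View pics/s4.png

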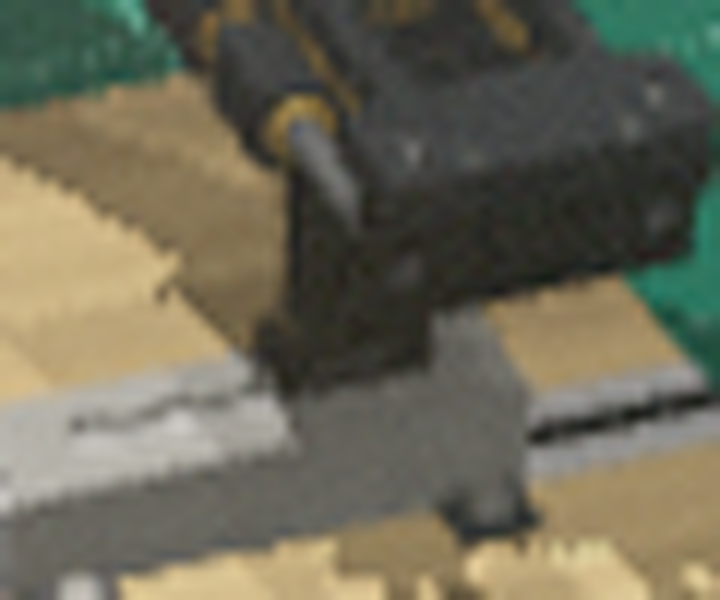

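servo_tool(plan=[[[0.0,0,0,0.001,0],[0.0,0,0,0.002,0],[0.0,0,0,0.003,0],[0.0,0,0,0.004,0],[0.0,0,0,0.004,0]]])

```text
time_s: 6.38
tool_pos: [0.5793, 0.1153, 0.0308]
tool_rot: [-179.9, -0.2, 87.3]
force: [0.2, 0.2, 0.1]
grip_width: 0.0005
```

```bash
python3 d.py
```

```text
t 6.3833 jack pos mm [ 2.000e-02 -2.400e-01  3.077e+01] rot [-179.94   -0.19   87.26] F jack [-0.19  0.23  0.13] w 0.0005
```

servo_tool(plan=[[[0.0,0,0,0.001,0],[0.0,0,0,0.002,0],[0.0,0,0,0.003,0],[0.0,0,0,0.003,0]]])

```text
time_s: 6.72
tool_pos: [0.5795, 0.1154, 0.0281]
tool_rot: [-180.0, -0.2, 87.3]
force: [-1.1, -1.0, 3.8]
grip_width: 0.0006
```

servo_tool(plan=[[[0.0,0,0,0.001,0],[0.0,0,0,0.002,0],[0.0,0,0,0.002,0]]])

```text
time_s: 6.97
tool_pos: [0.5798, 0.1155, 0.0264]
tool_rot: [-180.0, -0.2, 87.3]
force: [-0.5, -0.3, 5.1]
grip_width: 0.0007
```

servo_tool(plan=[[[0.0,0,0,0.001,0],[0.0,0,0,0.002,0],[0.0,0,0,0.003,0],[0.0,0,0,0.003,0],[0.0,0,0,0.003,0]]])

```text
time_s: 7.38
tool_pos: [0.5801, 0.1155, 0.0239]
tool_rot: [180.0, -0.2, 87.3]
force: [-1.5, -0.1, 6.4]
grip_width: 0.0006
```

```bash
python3 d.py 0 0 22.8
```

```text
t 7.3833 jack pos mm [-0.27  0.51 23.9 ] rot [179.97  -0.19  87.26] F jack [ 0.13 -1.53  6.44] w 0.0006
tool shift mm [-0.3 -0.5  1.1] turn 0.0004
```

servo_tool(plan=[[[0.0,0,0,0.001,0],[0.0,0,0,0.0013,0],[0.0,-0.001,0,0.0013,0],[0.0,-0.002,0,0.0013,0],[0.0,-0.003,0,0.0013,0],[0.0,-0.004,0,0.0013,0],[0.0,-0.005,0,0.0013,0],[0.0,-0.006,0,0.0013,0],[0.0,-0.007,0,0.0013,0],[0.0,-0.008,0,0.0013,0]]])

```text
time_s: 8.22
tool_pos: [0.5808, 0.1098, 0.0237]
tool_rot: [179.8, -0.3, 87.3]
force: [-1.2, 1.8, 6.8]
grip_width: 0.0005
```

```bash
python3 d.py 0 0 22.8
```

```text
t 8.2167 jack pos mm [ 5.46  1.53 23.75] rot [179.82  -0.35  87.32] F jack [-1.73 -1.33  6.79] w 0.0005
tool shift mm [ 5.5 -1.5  1. ] turn 0.0014
```

servo_tool(plan=[[[0.0,-0.003,0.0,0.001,0],[0.0,-0.004,0.0,0.001,0],[0.0,-0.005,0,0.001,0],[0.0,-0.006,0,0.001,0],[0.0,-0.007,0,0.001,0],[0.0,-0.008,0,0.001,0]]])

```text
time_s: 8.72
tool_pos: [0.5807, 0.1041, 0.0236]
tool_rot: [179.8, -0.5, 87.4]
force: [-2.5, 3.6, 6.9]
grip_width: 0.0009
```

```bash
python3 d.py 0 0 22.8
```

```text
t 8.7167 jack pos mm [11.1   1.72 23.65] rot [179.76  -0.5   87.39] F jack [-3.5  -2.72  6.91] w 0.0009
tool shift mm [11.1 -1.7  0.9] turn 0.0026
```

```bash
cat > pl.py <<'E'
from h import *
j=np.load("jack.npz");R,t=j["R"],j["t"]
for n in("scene","top"):
    C=read_camera(n);x,y,z=np.moveaxis((pts(C)-t)@R.T,-1,0);h=cv2.cvtColor(C["image"],cv2.COLOR_RGB2HSV)
    blue=(h[...,0]>105)&(h[...,0]<130)&(h[...,1]>120)
    m=(abs(y)<.035)&(z>.068)&(z<.08)&(x>.08)&(x<.18)&~blue;q=x[m]
    b=blue&(abs(y)<.06)&(x>.05)&(z>.022)
    print(n,"plate",np.percentile(q,[5,50,95]).round(4) if len(q) else 0,"last x",x[b].min().round(4),x[b].max().round(4),"y",np.median(y[b]).round(4))
E
python3 pl.py; python3 d.py
```

```text
scene plate [0.1092 0.1224 0.1521] last x 0.1484 0.3879 y 0.016
top plate [0.1235 0.127  0.1303] last x 0.1445 0.3839 y -0.0156
t 8.8167 jack pos mm [11.43  1.7  23.64] rot [179.77  -0.48  87.37] F jack [-2.52 -2.79  8.23] w 0.0002
```

servo_tool(plan=[[[0.0,-0.003,-0.0015,0.0005,0],[0.0,-0.005,-0.0015,0.0005,0],[0.0,-0.007,-0.0015,0.0005,0],[0.0,-0.009,-0.0015,0.0005,0],[0.0,-0.011,-0.0015,0.0005,0],[0.0,-0.013,-0.0015,0.0005,0],[0.0,-0.015,-0.0015,0.0005,0]]])

```text
time_s: 9.4
tool_pos: [0.5801, 0.091, 0.0243]
tool_rot: [179.6, -0.6, 87.4]
force: [0.4, 4.3, 6.4]
grip_width: 0.0003
```

```bash
python3 d.py; python3 pl.py; python3 d.py
```

```text
t 9.4 jack pos mm [24.21  1.67 24.3 ] rot [179.57  -0.65  87.43] F jack [-4.34  0.2   6.38] w 0.0003
scene plate [0.1211 0.133  0.1532] last x 0.1481 0.3879 y 0.016
top plate [0.1394 0.1411 0.1429] last x 0.1524 0.3847 y -0.0145
t 9.5 jack pos mm [24.39  1.66 24.27] rot [179.58  -0.64  87.41] F jack [-2.12 -0.14  5.64] w 0.0003
```

servo_tool(plan=[[[0.0,0.0,-0.0,0.001,0],[0.0,-0.003,-0.001,0.0012,0],[0.0,-0.005,-0.001,0.0014,0],[0.0,-0.007,-0.001,0.0014,0],[0.0,-0.009,-0.001,0.0014,0],[0.0,-0.0105,-0.001,0.0014,0],[0.0,-0.012,-0.001,0.0014,0]]])

```text
time_s: 10.08
tool_pos: [0.5802, 0.0826, 0.0242]
tool_rot: [179.4, -0.9, 87.5]
force: [1.0, 4.6, 6.5]
grip_width: 0.0005
```

```bash
python3 d.py; python3 pl.py; python3 d.py
```

```text
t 10.0833 jack pos mm [32.63  2.21 24.2 ] rot [179.35  -0.91  87.52] F jack [-4.67  0.78  6.51] w 0.0005
scene plate [0.1294 0.1403 0.1599] last x 0.1564 0.3964 y 0.0166
top plate [0.1519 0.152  0.1522] last x 0.1614 0.3945 y -0.014
t 10.1833 jack pos mm [33.08  2.24 24.18] rot [179.35  -0.89  87.49] F jack [-4.45 -0.59  6.26] w 0.0003
```

servo_tool(plan=[[[0.0,0.0,0,-0.001,0],[0.0,-0.0005,0,-0.002,0],[0.0,-0.001,-0.001,-0.0028,0],[0.0,-0.002,-0.001,-0.0028,0],[0.0,-0.003,-0.001,-0.0028,0],[0.0,-0.004,-0.001,-0.0028,0],[0.0,-0.005,-0.001,-0.0028,0]]])

```text
time_s: 10.77
tool_pos: [0.5792, 0.0816, 0.0269]
tool_rot: [179.3, -1.2, 87.6]
force: [1.3, 7.9, -0.4]
grip_width: 0.0004
```

```bash
python3 d.py; python3 pl.py; python3 d.py
```

```text
t 10.7667 jack pos mm [33.73  1.23 26.94] rot [179.28  -1.22  87.62] F jack [-7.96  0.94 -0.44] w 0.0004
scene plate [0.1316 0.1428 0.1612] last x 0.1569 0.3969 y 0.0168
top plate 0 last x 0.1642 0.3936 y -0.0136
t 10.8667 jack pos mm [33.96  1.22 26.93] rot [179.29  -1.2   87.61] F jack [-7.82  1.86 -0.77] w 0.0005
```

servo_tool(plan=[[[0.0,-0.004,0,0,0],[0.0,-0.005,0,0,0],[0.0,-0.006,0,0,0],[0.0,-0.007,0,0,0],[0.0,-0.008,0,0,0],[0.0,-0.009,0,0,0]]])

```text
time_s: 11.37
tool_pos: [0.579, 0.0762, 0.027]
tool_rot: [179.2, -1.5, 87.7]
force: [0.3, 8.2, 0.8]
grip_width: 0.0003
```

```bash
python3 d.py; python3 pl.py; python3 d.py
```

```text
t 11.3667 jack pos mm [39.12  1.29 27.  ] rot [179.23  -1.48  87.73] F jack [-8.16 -0.06  0.82] w 0.0003
scene plate [0.1372 0.1481 0.1649] last x 0.1619 0.3976 y 0.0173
top plate 0 last x 0.1732 0.3995 y -0.0129
t 11.4667 jack pos mm [39.64  1.28 27.02] rot [179.24  -1.45  87.71] F jack [-7.    0.53  1.27] w 0.0004
```

servo_tool(plan=[[[0.0,-0.004,0,0,0],[0.0,-0.005,0,0,0],[0.0,-0.006,0,0,0],[0.0,-0.007,0,0,0]]])

```text
time_s: 11.8
tool_pos: [0.5788, 0.0727, 0.0275]
tool_rot: [179.2, -1.7, 87.8]
force: [0.2, 8.9, 4.1]
grip_width: 0.0003
```

```bash
python3 d.py
```

```text
t 11.8 jack pos mm [42.62  1.35 27.47] rot [179.18  -1.74  87.81] F jack [-8.87 -0.26  4.09] w 0.0003
```

servo_tool(plan=[[[0.0,-0.002,0,-0.001,0],[0.0,-0.002,0,-0.002,0],[0.0,-0.002,0,-0.003,0],[0.0,-0.003,0,-0.003,0],[0.0,-0.004,0,-0.003,0]]])

```text
time_s: 12.22
tool_pos: [0.5787, 0.0729, 0.0306]
tool_rot: [179.1, -2.1, 87.9]
force: [1.2, 10.1, -0.5]
grip_width: 0.0005
```

```bash
python3 d.py; python3 pl.py; python3 d.py
```

```text
t 12.2167 jack pos mm [42.39  1.23 30.57] rot [179.13  -2.07  87.92] F jack [-10.16   0.66  -0.46] w 0.0005
scene plate [0.1396 0.1505 0.1677] last x 0.1653 0.3992 y 0.0176
top plate 0 last x 0.1791 0.4004 y -0.0125
t 12.3167 jack pos mm [42.37  1.23 30.58] rot [179.12  -2.06  87.93] F jack [-9.39  0.63  0.88] w 0.0002
```

servo_tool(plan=[[[0.0,0.002,0,0,0],[0.0,0.004,0,-0.002,0],[0.0,0.004,0,-0.008,0],[0.0,0.004,0,-0.02,0],[0.0,0.004,0,-0.04,0],[0.0,0.004,0,-0.07,0],[0.0,0.004,0,-0.1,0],[0.0,0.004,0,-0.13,0],[0.0,0.024,0,-0.15,0],[0.0,0.054,0,-0.15,0],[0.0,0.08,0,-0.15,0],[0.0,0.08,0,-0.15,0]]])

```text
time_s: 13.32
tool_pos: [0.5784, 0.154, 0.1858]
tool_rot: [179.0, -2.3, 88.3]
force: [-1.3, 1.5, 0.0]
grip_width: 0.0003
```

```bash
python3 d.py; python3 pl.py; python3 - <<'E'
from h import *
j=np.load("jack.npz");R,t=j["R"],j["t"]
c=read_camera("scene");T=read_camera("top")
J=(pts(c)-t)@R.T;x,y,z=np.moveaxis(J,-1,0);g=c["image"].max(-1)
k=(abs(y)<.012)&(x>.01)&(x<.07)&(g<75)&(z>.045)&(z<.075);print("catch",k.sum(),J[k].min(0).round(4),J[k].max(0).round(4),J[k].mean(0).round(4))
S=np.load("scene0.npz");J0=(pts(S)-t)@R.T;x,y,z=np.moveaxis(J0,-1,0);k=(abs(y)<.012)&(x>-.03)&(x<.03)&(S["image"].max(-1)<75)&(z>.045)&(z<.075);print("before",k.sum(),J0[k].min(0).round(4),J0[k].max(0).round(4),J0[k].mean(0).round(4))
a=cv2.resize(c["image"][150:265,115:335,::-1],(790,413),interpolation=cv2.INTER_CUBIC)
cv2.imwrite("pics/s5.png",a)
E
```

```text
t 13.3167 jack pos mm [-38.61  -3.03 185.76] rot [178.99  -2.28  88.33] F jack [-1.43 -1.38  0.05] w 0.0003
scene plate [0.1401 0.152  0.1738] last x 0.1684 0.3992 y 0.0176
top plate [0.137  0.1495 0.1674] last x 0.1563 0.4003 y -0.011
catch 36 [ 0.0246 -0.0049  0.0495] [0.0601 0.0115 0.0704] [0.0433 0.0045 0.0628]
before 31 [-0.0146 -0.0093  0.0491] [0.0197 0.0117 0.0706] [0.0029 0.0033 0.0621]
```

View pics/s5.png

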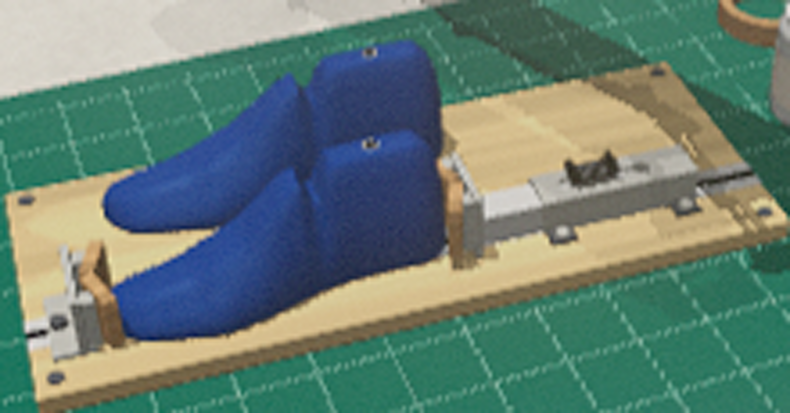

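```bash
python3 -c "
from cell import env
print(env.sign_off())"
```

```text
the job is handed in; nothing more can be done
None
```

I slid the heel stop to the third hole (0.040 m), let the catch pop up there, withdrew the arm, and handed the job in; no verdict was reported.

- **Which last:** The last in the jack measured about 13–17 mm shorter than the spare, so I took it to be the shorter one.
- **Final position:** The last images show the catch 40 mm further forward (x 2.9 to 43.3 mm), at the same height as when it was up at the start. A forward push of about 10 N no longer moved the stop before I withdrew.
- **The last:** In the final picture it lies flat and in line between the two corks. Its toe is at about x 400 mm, so it meets the 384 mm requirement. I judged its sideways position and angle by eye from the picture rather than measuring them.
- **Forces and other items:** The highest wrist force I read was about 13 N. The spare last looked undisturbed. I did not measure the tin, tape roll or hammer again, but the arm stayed clear of them.
- **Check that disagreed:** The reported height of the fingertips was about 30 mm lower than the camera showed. I therefore found the catch by feel, and it first resisted at a reported height of about 28 mm, where 57 mm was expected.

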